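# Make up two furniture-repair kits

## Task

Make up the fittings kits for two furniture repairs from the stock in the middle of the bench: on the kit board with three recesses, the bun foot goes in the larger round recess, the large knob in the smaller round one and the bar handle in the long slot; on the board with two recesses, the tapered foot goes in the larger and the small knob in the smaller. Each part stands the way up it stood in the stock, flat on the floor of its recess; the castor stays in the stock, and it, the try square and the glue bottle are left undisturbed.

Things in the scene. Friction and masses are not known exactly. Their poses are not given: they have to be found in the camera images.
- bun_foot_mid (a point): Bun foot: turned pale wood, round and squat, 58 mm across its widest band (18 to 38 mm above its base), flat base 42 mm across, wood 55 mm high, with an 8 mm steel bolt rising 18 mm more from its top. Stands at one of six places (two by three, about 105 mm apart in x and 130 mm in y) on the stock sheet, a dark hardboard sheet 3 mm thick. The point is on its axis, 27.5 mm above its base; z is its axis, upward.
- large_knob_mid (a point): Large knob: turned pale wood, mushroom shape 40 mm high; head 46 mm across with straight sides from 22 to 34 mm above its base, stem 20 mm, foot 32 mm across. Stands at one of six places (two by three, about 105 mm apart in x and 130 mm in y) on the stock sheet, a dark hardboard sheet 3 mm thick. The point is on its axis in the middle of the head, 28 mm above its base; z upward along the axis.
- small_knob_mid (a point): Small knob: the same mushroom shape in pale wood, 36 mm high; head 30 mm across with straight sides from 20 to 31 mm above its base, stem 14 mm, foot 21 mm across. Stands at one of six places (two by three, about 105 mm apart in x and 130 mm in y) on the stock sheet, a dark hardboard sheet 3 mm thick. The point is on its axis in the middle of the head, 26 mm above its base; z upward along the axis.
- tapered_foot_mid (a point): Tapered foot: turned pale wood, a slim plain cone 70 mm high standing on its wide end, 40 mm across at the base, 28 mm near the top (34 mm half-way up). Stands at one of six places (two by three, about 105 mm apart in x and 130 mm in y) on the stock sheet, a dark hardboard sheet 3 mm thick. The point is on its axis half-way up, 35 mm above its base; z upward along the axis.
- bar_handle_mid (a point): Bar handle: steel D-shaped drawer pull of 20 mm wide strip, 108 mm long and 36 mm high, standing on its two 8 mm thick legs; the bar runs along its own y, is 20 mm wide (x) and 8 mm thick, from 28 to 36 mm above its feet, open beneath. Stands at one of six places (two by three, about 105 mm apart in x and 130 mm in y) on the stock sheet, a dark hardboard sheet 3 mm thick. The point is in the middle of the bar, 32 mm above its feet; z upward.
- board_three: Kit board with three recesses: plywood 166 (x) by 190 (y) by 15 mm, fixed to the bench to the robot's left or right. The recesses, lined with grey felt, are 6 mm deep, so that their floors lie 9 mm above the bench: a larger round one 70 mm across centred at x 32, y -43 mm in the board's frame, a smaller round one 58 mm across at x 32, y 47 mm, and a long slot 44 (x) by 132 mm (y) at x -48, y 0. Origin at the centre of its underside, z up.
- board_two: Kit board with two recesses: plywood 100 (x) by 170 (y) by 15 mm, fixed to the bench on the other side. The recesses, lined with grey felt, are 6 mm deep, floors 9 mm above the bench: the larger 66 mm across centred at x 0, y -38 mm in the board's frame, the smaller 46 mm across at x 0, y 46 mm. Origin at the centre of its underside, z up.
- castor_mid (a point): Castor: small steel plate (46 by 40 mm) lying flat with a fork and a black 40 mm wheel upward, 54 mm high. Stands at one of six places (two by three, about 105 mm apart in x and 130 mm in y) on the stock sheet, a dark hardboard sheet 3 mm thick. It is not in either kit and stays in the stock. The point is 27 mm above its base, over the middle of its plate.
- try_square_mid (a point): Try square lying on the bench beyond the stock: dark wooden stock 30 by 115 by 20 mm with a steel blade 150 by 30 mm. To be left alone. The point is in the middle of its wooden stock.
- glue_bottle_mid (a point): White glue bottle standing on the bench beyond the stock, 60 mm across, 150 mm high. To be left alone. The point is half-way up its axis.
Not all that is in view belongs to the job. Leave any blue or red look-alike of the part that bears bun_foot_mid alone.

How it is judged:
By the outcome, as a careful person would: the job done as asked, in the order asked, and still so for the second after the job is handed in, with the robot touching nothing.
It also fails if it takes over 106 s, if anything falls off the work surface, if the arm or the gripper's body presses on something with over 40 N, if the wrist force passes 120 N, or if a joint passes its speed limit or range.

## Robot

A 7-joint arm with a two-finger parallel gripper is mounted at the origin on the work surface. World frame = base frame: x ahead of the robot, y to its left, z up, the work surface at z = 0. Lengths are in m, angles in degrees, forces in N, time in s.
With the tool pointing down it reaches from about 0.425 to 0.875 m from the base axis. Payload 4.7 kg.
Tool frame: the origin (TCP) lies between the finger pads; the fingertips stand 19 mm ahead of it and the grasp point (between the pads) is the TCP; x points along the fingers, z is the direction in which the jaws open and shut, and the axes are right-handed (so a half turn about x gives the same grasp; the last joint's range is limited). The gripper opens to 87 mm and grips with 3 to 60 N. Pads are 19 mm wide; open, the fingers measure 117 mm over their backs; the gripper's body (75 mm by 190 mm) begins 51 mm behind the grasp point.
Start: joints at [-67.374, 18.392, -4.016, 83.108, 1.295, 78.541, -3.26], TCP at [0.242, 0.603, 0.242] pointing down, gripper open.
Joint ranges: [-163.93, 163.93], [-17.29, 119.83], [-79.2, 71.16], [3.27, 140.29], [-89.18, 269.18], [5.43, 117.66], [-154.24, 154.24]. Speed limits (degrees/s): [147.25, 147.25, 180, 180, 180, 180, 180].

## Interface

Orientations are given as [roll, pitch, yaw] about the fixed x, y, z axes, in that order (R = Rz(yaw) Ry(pitch) Rx(roll)).
In Python, from cell import monitor, read_camera, camera_model, env, regions_of gives the robot as it stands. The module is installed in compiled form; this text tells all that it offers.
- The arm moves only by the tool step_arm, never from a script. Its argument "deltas" is a list of rows, each a list of 5 numbers: the gripper's target within -1 to 1 (fully open at 1, half-way at 0, shut at -1), then the shift along the tool's x, y, z in m, then the turn about the tool's x in degrees. A call has 1 to 12 rows; each row is the pose to reach, as a shift and turn from the pose commanded when the call began, along the tool's axes at that moment; what a row does not reach only later rows make up. A row lasts 1/8 s, in which the tool goes at most 62.5 mm and 10.7 degrees, less where a joint would pass 70% of its speed; a pose out of reach is approached as far as the arm can. A call with a gripper value outside its range is refused whole. The fingers move at their own pace and stop on an object; "newtons" is the grip in N (left out, the last holds). Time passes only in rows, so rows that repeat a pose let the fingers close. It gives the time, the measured TCP pose, the force and the opening at its end, in the units of the state.
- monitor.get_obs(): the state, without advancing time (a new reading comes with each control period).
- read_camera(name): name is "side" or "top" or "wrist"; returns (picture, depth): 480x640x3 uint8, red, green, blue; 480x640 float32, m along the optical axis (not along the pixel's ray), 0 where there is no reading.
- camera_model(name): a dict with "fx", "fy", "cx", "cy" (pixels), "xyz" and "attitude" of the camera in the world. Camera axes: x right, y down, z forward; pixel columns grow to the right and rows downward; lengths in m; the calibration is good to about 2 mm. The wrist camera is an equidistant fisheye: a pixel r from the principal point sees the ray r / f radians off the axis. A picture is of the moment at which its call begins: read the wrist's pose just before it. camera_model takes no time and is no camera call; for the wrist camera it gives the pose at the moment of the call.
- env.sign_off(): hands the job in, once; it reports no verdict.
Trained networks look in the newest picture that a camera, given by its name, has taken for a name from the list of things; names that differ only in an ending like _2 or _b are one class to them, and where a whole thing is asked for, a point or a joint stands for the part that bears it (a point fixed in the world has none). Each returns a list of dicts, best first, with "p" (0 to 1); they miss things now and then, are a little off and sometimes report something else, mostly with a low value. They report only what shows in the picture. A call takes as long as a camera call. They do not tell look-alikes from the thing itself.
- regions_of(camera, thing): "pixels" (480x640 bool, what is visible of it) and "pixel" ([column, row] in pixels, amid what is visible of it).
The state is a dict: "time_s": time; "qpos": joint angles; "joint_velocities": joint speeds; "effort": joint torques, N m; "tool_pos": TCP position; "tool_rot": TCP orientation; "force": force on the tool from outside, world axes, zero at the start; "wrist_torque": the same for the moment, N m; "grip_width": finger opening in m.
Only numpy, scipy, OpenCV 4.12 (cv2) and the standard library are available. Lean on these libraries where they do the work, as an engineer would, in place of code of your own. Each camera call takes 0.05 s, during which the arm holds its last target. There are 200 camera calls.

## Working session

There is one attempt and no reset: what is moved stays moved. The work goes in short steps, Python scripts to look and compute and a tool call to move; the robot and the scene stay as the last step left them, time stands still between calls to the robot, and variables do not carry over. Pictures are saved under pics/ and viewed, about 12 in all and at most 16, crops included, and the job is handed in when it is done.

Besides the shell and the picture viewer there is one more tool, called after "Emit:" as name([rows], argument=value, ...), one row to a line, values as JSON. step_arm: Moves the arm, as the interface text tells. Its arguments: {"type":"object","properties":{"deltas":{"type":"array"},"newtons":{"type":"number"}},"required":["deltas"]}

```bash
mkdir -p pics; cat > h.py <<'E'
import numpy as np,cv2
from scipy.spatial.transform import Rotation as R
from cell import monitor, read_camera, camera_model, env, regions_of
def pts(name,depth):
    m=camera_model(name); v,u=np.mgrid[:480,:640]
    x=(u-m['cx'])/m['fx'];y=(v-m['cy'])/m['fy']
    if name=='wrist':
        r=np.hypot(x,y)+1e-9; k=np.tan(np.minimum(r,1.5))/r; x,y=x*k,y*k
    P=np.stack([x,y,np.ones_like(x)],-1)*depth[...,None]
    Rm=R.from_euler('xyz',m['attitude'],degrees=True).as_matrix()
    return P@Rm.T+np.array(m['xyz'])
def snap(name,f=None):
    p,d=read_camera(name)
    if f: cv2.imwrite('pics/'+f,p[...,::-1])
    return p,d
E
python3 - <<'E'
from h import *
print(monitor.get_obs())
for c in('top','side'):
    print(camera_model(c))
    p,d=snap(c,c+'1.png'); P=pts(c,d)
    for t in ['bun_foot_mid','large_knob_mid','small_knob_mid','tapered_foot_mid','bar_handle_mid','board_three','board_two','castor_mid']:
        for r in regions_of(c,t)[:3]:
            m=r['pixels']&(d>0); q=P[m]
            print(c,t,round(r['p'],2),np.round(r['pixel']),m.sum(),np.median(q,0).round(3),q.min(0).round(3),q.max(0).round(3))
E
```

```text
{'time_s': 0.0, 'qpos': array([-67.37513147,  18.43753297,  -4.01328622,  83.17440917,
         1.29476394,  78.53938477,  -3.2594389 ]), 'joint_velocities': array([ 0.01117156, -0.04875589, -0.08461229,  0.00292013, -0.08658682,
        0.09957352,  0.00462354]), 'effort': array([ 1.31760762e-04, -4.91293502e+01, -4.03269734e-01, -3.12519407e+01,
       -6.37760991e-02,  4.39606409e-02,  1.76724748e-04]), 'tool_pos': array([0.24144679, 0.60294864, 0.24048278]), 'tool_rot': array([-176.67890821,   89.8937117 , -108.49565482]), 'force': array([-0.36813056, -0.11692153, -0.39783194]), 'wrist_torque': array([-0.08416609,  0.00525474, -0.02436221]), 'grip_width': 0.08733401355839263}
{'fx': 598.9707974837759, 'fy': 598.9707974837759, 'cx': 313.83570542829756, 'cy': 238.1144969266015, 'xyz': array([0.35336164, 0.0140115 , 1.27678427]), 'attitude': array([-167.22441752,    0.31860907,  -89.84751006])}
top bun_foot_mid 0.98 [290. 228.] 601 [0.653 0.071 0.054] [0.629 0.045 0.001] [0.692 0.1   0.08 ]
top bun_foot_mid 0.91 [218. 232.] 616 [0.645 0.219 0.051] [ 0.622  0.193 -0.003] [0.687 0.257
[... 1614 characters left out ...]
294 [0.555 0.08  0.035] [ 0.54   0.038 -0.001] [0.57 0.09 0.04]
side tapered_foot_mid 0.77 [408. 290.] 676 [0.45  0.085 0.046] [ 0.429  0.047 -0.001] [0.466 0.095 0.076]
side bar_handle_mid 0.65 [415. 242.] 542 [ 0.445 -0.03   0.038] [ 0.435 -0.101  0.003] [0.454 0.008 0.042]
side bar_handle_mid 0.24 [407. 158.] 4560 [ 0.481 -0.279  0.013] [ 0.38  -0.405 -0.003] [ 0.586 -0.175  0.018]
side board_three 0.7 [407. 159.] 4668 [ 0.481 -0.28   0.013] [ 0.375 -0.41  -0.003] [ 0.588 -0.175  0.018]
side board_two 0.55 [368. 429.] 7258 [0.481 0.309 0.013] [ 0.415  0.217 -0.003] [0.541 0.385 0.018]
side castor_mid 0.76 [308. 217.] 590 [ 0.654 -0.047  0.028] [ 0.631 -0.111 -0.001] [ 0.687 -0.035  0.058]
```

View pics/top1.png

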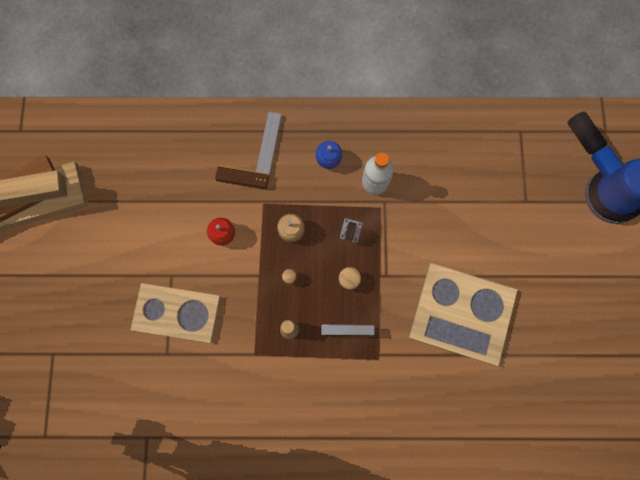

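```bash
python3 - <<'E'
from h import *
# refine: top-part mask by height; boards/recesses via depth
p,d=snap('top');P=pts('top',d)
p2,d2=snap('side');P2=pts('side',d2)
for c,Q in(('top',P),('side',P2)):
    b=Q[(Q[...,2]<.004)&(Q[...,2]>-.02)&(Q[...,0]>.3)&(Q[...,0]<.9)]; print(c,'bench z',np.median(b[:,2]))
    for t,lo in [('bun_foot_mid',.02),('large_knob_mid',.025),('small_knob_mid',.022),('tapered_foot_mid',.06),('bar_handle_mid',.03),('castor_mid',.01)]:
        for r in regions_of(c,t)[:3]:
            if r['p']<.4: continue
            q=Q[r['pixels']&(Q[...,2]>lo)][:,:2]
            (x,y),w,a=cv2.minAreaRect((q*1000).astype(np.float32))
            print(c,t,np.round([x,y,*w,a],1),'mean',(q.mean(0)*1000).round(1))
for nm in('board_three','board_two'):
    r=regions_of('top',nm)[0]; x0,x1=(.36,.60) if nm=='board_three' else (.4,.56)
    q=P[r['pixels']&(abs(P[...,2]-.013)<.006)][:,:2]
    print(nm,cv2.minAreaRect((q*1000).astype(np.float32)))
    # recess by grey colour (low saturation)
    m=r['pixels'].astype(np.uint8); m=cv2.morphologyEx(m,cv2.MORPH_CLOSE,np.ones((9,9)))
    cs,_=cv2.findContours(m,cv2.RETR_EXTERNAL,2); c=max(cs,key=cv2.contourArea); full=np.zeros_like(m); cv2.drawContours(full,[c],-1,1,-1)
    hsv=cv2.cvtColor(p,cv2.COLOR_RGB2HSV)
    g=cv2.erode(full,np.ones((5,5)))*(hsv[...,1]<50).astype(np.uint8)
    n,l,s,ce=cv2.connectedComponentsWithStats(g)
    for i in range(1,n):
        if s[i,4]<80: continue
        q=P[(l==i)]; q=q[(q[:,2]>-.01)&(q[:,2]<.03)]
        print('  rec',ce[i].round(1),s[i,4],(q.mean(0)*1000).round(1),cv2.minAreaRect((q[:,:2]*1000).astype(np.float32)))
E
```

```text
top bench z 0.0001550058450628944
top bun_foot_mid [518.5  58.6 337.4  56.3   5.6] mean [651.  71.]
top bun_foot_mid [506.7 137.4 389.6  56.9  30.5] mean [644.4 218. ]
top bun_foot_mid [ 6.036e+02 -1.040e+01  5.003e+02  5.510e+01  1.000e-01] mean [815.4  -9.2]
top large_knob_mid [459.7 -32.2  43.3 227.8  77.3] mean [545.3 -51.4]
top small_knob_mid [552.6  74.5  27.9  27.6   2.2] mean [552.   74.7]
top tapered_foot_mid [408.6  43.  121.3  28.8  41. ] mean [443.5  73.3]
top bar_handle_mid [426.3 -24.5  74.4 147.2  35.4] mean [441.4 -46.2]
top castor_mid [654.3 -57.1  35.6  50.8  69.7] mean [648.9 -55.1]
side bench z -0.0006304884816172862
side bun_foot_mid [698.3 229.6  57.1 586.8  28.2] mean [820.4   1.6]
side bun_foot_mid [588.7 331.   56.8 302.7  30.2] mean [648.7 229.9]
side bun_foot_mid [613.4 266.4  55.2 442.   13.6] mean [656.9  83.2]
side large_knob_mid [532.6 199.8  44.8 548.1   4.3] mean [551.2 -44.2]
side small_knob_mid [555.4  75.1  30.4  28.8  83.2] mean [555.3  78.1]
side bar_handle_mid [477.4 188.4 583.   33.1  82. ] mean [444.8 -41. ]
side bar_handle_mid [668.7 179.3  5
[... 363 characters left out ...]
rec [486.7 304.9] 811 [ 496.5 -343.6    9.9] ((496.2943115234375, -343.2942810058594), (65.48502349853516, 67.0567626953125), 43.210601806640625)
  rec [457.3 335.2] 1292 [ 433.  -278.4   10. ] ((433.0506591796875, -278.38116455078125), (130.1875457763672, 43.30833053588867), 72.15158081054688)
board_two ((478.3592224121094, 314.8397216796875), (172.2224884033203, 100.35601043701172), 81.16442108154297)
  rec [153.7 309.1] 338 [486.3 360.1  10. ] ((486.59307861328125, 359.82855224609375), (43.080352783203125, 43.67037582397461), 24.874074935913086)
  rec [192.7 315.4] 719 [473.1 276.8   9.9] ((473.1612854003906, 277.56500244140625), (62.91652297973633, 61.489227294921875), 89.60560607910156)
```

The picture shows:
- **Stock:** bun foot (290,228), castor (350,231), small knob (288,276), large knob (349,278), tapered foot (289,329), bar handle (347,330).
- **Boards:** board_three at right, with recesses at (446,292), (487,305) and the slot at (457,335). board_two at left, with recesses at (154,309) and (193,315).
- **Look-alikes:** red at (221,231), blue at (329,155).

Clearances are wide, so I'll set out.

```bash
cat >> h.py <<'E'
def go(x,y,z,jaw=None):
    "tool shift (mm) and turn to world target (mm); jaw = world angle of jaw axis, deg"
    o=monitor.get_obs(); M=R.from_euler('xyz',o['tool_rot'],degrees=True).as_matrix()
    s=M.T@(np.array([x,y,z])-o['tool_pos']*1000)
    a=np.degrees(np.arctan2(M[1,2],M[0,2])); t=0
    if jaw is not None: t=-((jaw-a+90)%180-90)
    print('t',o['time_s'],'pos',(o['tool_pos']*1000).round(1),'jaw',round(a,1),'w',round(o['grip_width']*1000,1),'F',o['force'].round(1),'q7',round(o['qpos'][6]),'-> shift',s.round(0),'turn',round(t,1))
E
python3 - <<'E'
from h import *
p,d=snap('top');P=pts('top',d)
r=regions_of('top','bar_handle_mid')[0]; q=P[r['pixels']&(abs(P[...,2]-.039)<.005)][:,:2]
print(cv2.minAreaRect((q*1000).astype(np.float32)))
M=R.from_euler('xyz',monitor.get_obs()['tool_rot'],degrees=True).as_matrix();print(M.round(3))
go(655,74,130,90); print(camera_model('wrist'))
E
```

```text
((442.19189453125, -46.7382698059082), (106.6233901977539, 20.32161521911621), 88.97266387939453)
[[ 0.    -0.928  0.372]
 [ 0.     0.372  0.928]
 [-1.    -0.     0.   ]]
t 1.8 pos [241.6 603.5 241.6] jaw 68.2 w 87.0 F [-0.2 -0.3 -0.5] q7 -3 -> shift [ 112. -581. -338.] turn -21.8
{'fx': 371.64829954431775, 'fy': 371.64829954431775, 'cx': 318.51429784703794, 'cy': 233.6099600586455, 'xyz': array([0.17975748, 0.62876905, 0.38512032]), 'attitude': array([1.65712007e+02, 2.52624818e-02, 6.80786733e+01])}
```

Emit:
step_arm([
  [1,0.06,-0.581,-0.338,-21.8],
  [1,0.06,-0.581,-0.338,-21.8],
  [1,0.06,-0.581,-0.338,-21.8],
  [1,0.06,-0.581,-0.338,-21.8],
  [1,0.06,-0.581,-0.338,-21.8],
  [1,0.06,-0.581,-0.338,-21.8],
  [1,0.06,-0.581,-0.338,-21.8],
  [1,0.06,-0.581,-0.338,-21.8],
  [1,0.06,-0.581,-0.338,-21.8],
  [1,0.06,-0.581,-0.338,-21.8],
  [1,0.06,-0.581,-0.338,-21.8],
  [1,0.06,-0.581,-0.338,-21.8],
], newtons=20)

```text
time_s: 3.3
tool_pos: [0.657, 0.0672, 0.1808]
tool_rot: [-177.7, 89.8, -88.1]
force: [-1.0, 0.7, 0.4]
grip_width: 0.0872
```

```bash
python3 - <<'E'
from h import *
go(655,74,32,90)
p,d=snap('wrist','w1.png');P=pts('wrist',d)
for t in('bun_foot_mid','large_knob_mid','small_knob_mid','tapered_foot_mid','bar_handle_mid'):
    for r in regions_of('wrist',t)[:2]:
        q=P[r['pixels']&(P[...,2]>.02)&(d>0)]; print(t,round(r['p'],2),np.round(r['pixel']),(np.percentile(q,[2,50,98],axis=0)*1000).round(0).tolist() if len(q) else '')
E
```

```text
t 3.3 pos [657.   67.2 180.8] jaw 89.5 w 87.2 F [-1.   0.7  0.4] q7 86 -> shift [149.   2.   7.] turn -0.5
bun_foot_mid 0.87 [494. 218.] [[624.0, 197.0, 22.0], [647.0, 215.0, 51.0], [674.0, 243.0, 73.0]]
bun_foot_mid 0.79 [324. 228.] [[631.0, 51.0, 31.0], [654.0, 76.0, 58.0], [682.0, 101.0, 76.0]]
large_knob_mid 0.75 [172. 100.] [[530.0, -68.0, 28.0], [551.0, -45.0, 42.0], [571.0, -26.0, 44.0]]
small_knob_mid 0.76 [326.  98.] [[541.0, 65.0, 33.0], [555.0, 78.0, 38.0], [568.0, 91.0, 40.0]]
bar_handle_mid 0.61 [137.   6.] [[449.0, -97.0, 20.0], [452.0, -93.0, 27.0], [453.0, -90.0, 35.0]]
```

Emit:
step_arm([
  [1,0.03,-0.001,0.002,0],
  [1,0.09,-0.001,0.002,0],
  [1,0.13,-0.001,0.002,0],
  [1,0.149,-0.001,0.002,0],
  [1,0.149,-0.001,0.002,0],
  [1,0.149,-0.001,0.002,0],
], newtons=25)

```text
time_s: 4.35
tool_pos: [0.658, 0.0762, 0.0348]
tool_rot: [-78.8, 89.8, 11.2]
force: [0.3, -0.4, 1.2]
grip_width: 0.0868
```

```bash
python3 - <<'E'
from h import *
go(656,76,32,90)
E
```

```text
t 4.35 pos [658.   76.2  34.8] jaw 90.0 w 86.8 F [ 0.3 -0.4  1.2] q7 87 -> shift [ 3.  2. -0.] turn 0.0
```

Emit:
step_arm([
  [-1,0.002,0.001,0,0],
  [-1,0.002,0.001,0,0],
  [-1,0.002,0.001,0,0],
  [-1,0.002,0.001,0,0],
  [-1,0.002,0.001,0,0],
  [-1,0.002,0.001,0,0],
  [-1,-0.04,0.001,0,0],
  [-1,-0.1,0.001,0,0],
  [-1,-0.1,0.001,0,0],
  [-1,-0.1,0.001,0,0],
], newtons=25)

```text
time_s: 5.6
tool_pos: [0.6548, 0.0765, 0.1319]
tool_rot: [50.6, 89.9, 140.6]
force: [-0.7, 0.2, -1.8]
grip_width: 0.0572
```

```bash
python3 - <<'E'
from h import *
go(497,-344,110,90)
E
```

```text
t 5.6 pos [654.8  76.5 131.9] jaw 90.0 w 57.2 F [-0.7  0.2 -1.8] q7 86 -> shift [  22.  158. -420.] turn 0.0
```

Emit:
step_arm([
  [-1,0,0.158,-0.42,0],
  [-1,0,0.158,-0.42,0],
  [-1,0,0.158,-0.42,0],
  [-1,0,0.158,-0.42,0],
  [-1,0,0.158,-0.42,0],
  [-1,0,0.158,-0.42,0],
  [-1,0,0.158,-0.42,0],
  [-1,0,0.158,-0.42,0],
  [-1,0,0.158,-0.42,0],
  [-1,0,0.158,-0.42,0],
  [-1,0,0.158,-0.42,0],
  [-1,0,0.158,-0.42,0],
])

```text
time_s: 7.1
tool_pos: [0.498, -0.343, 0.1325]
tool_rot: [-22.5, 90.0, 67.6]
force: [0.0, -0.2, -0.8]
grip_width: 0.0572
```

```bash
python3 - <<'E'
from h import *
p,d=snap('wrist','w2.png');P=pts('wrist',d)
go(497,-344,42,90)
for r in regions_of('wrist','board_three')[:1]:
    m=r['pixels']&(d>0)&(abs(P[...,2]-.013)<.008); print(cv2.minAreaRect((P[m][:,:2]*1000).astype(np.float32)))
E
```

```text
t 7.15 pos [ 497.8 -343.3  132.6] jaw 90.1 w 57.3 F [-0.2  0.5  0.6] q7 130 -> shift [91.  1. -1.] turn 0.1
((477.90234375, -291.3650207519531), (191.2132568359375, 162.24171447753906), 72.20191955566406)
```

View pics/w2.png

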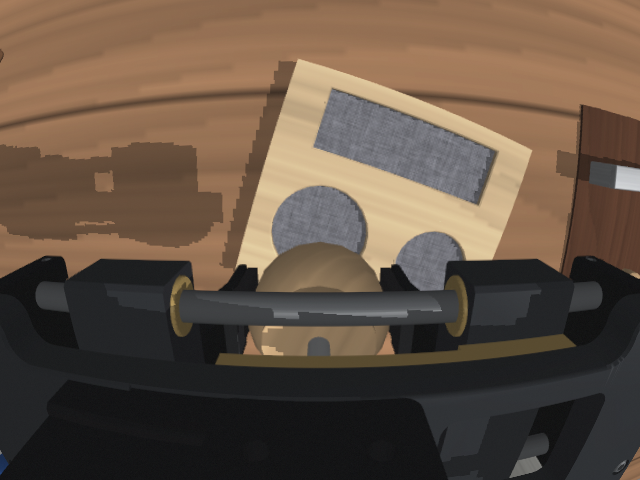

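The bun foot is held upright at (320,300), over the larger recess at (320,230). The board pose agrees with the top camera.

Emit:
step_arm([
  [-1,0.04,0.001,-0.001,0],
  [-1,0.075,0.001,-0.001,0],
  [-1,0.085,0.001,-0.001,0],
  [-1,0.09,0.001,-0.001,0],
  [-1,0.09,0.001,-0.001,0],
  [-1,0.091,0.001,-0.001,0],
  [-1,0.091,0.001,-0.001,0],
])

```text
time_s: 8.07
tool_pos: [0.4967, -0.3455, 0.0423]
tool_rot: [-107.9, 89.9, -17.9]
force: [0.1, -0.4, -1.3]
grip_width: 0.0576
```

Emit:
step_arm([
  [-1,0.001,0,0,0],
  [-1,0.002,0,0,0],
  [-1,0.003,0,0,0],
  [-1,0.003,0,0,0],
])

```text
time_s: 8.57
tool_pos: [0.4962, -0.3452, 0.0384]
tool_rot: [46.2, 90.0, 136.2]
force: [0.6, -0.0, 0.1]
grip_width: 0.0569
```

Emit:
step_arm([
  [-1,0.001,0,0,0],
  [-1,0.001,0,0,0],
  [0.6,0.001,0,0,0],
  [1,0.001,0,0,0],
  [1,0.001,0,0,0],
  [1,0.001,0,0,0],
  [1,-0.04,0,0,0],
  [1,-0.1,0,0,0],
  [1,-0.13,0,0,0],
  [1,-0.13,0,0,0],
])

```text
time_s: 9.82
tool_pos: [0.4978, -0.3464, 0.1719]
tool_rot: [-114.5, 89.6, -24.5]
force: [0.3, 0.7, 0.5]
grip_width: 0.0868
```

```bash
python3 - <<'E'
from h import *
go(551,-48,130,90)
E
```

```text
t 9.825 pos [ 497.8 -346.4  171.9] jaw 90.0 w 86.8 F [0.3 0.7 0.5] q7 129 -> shift [ 41. -53. 299.] turn -0.0
```

Emit:
step_arm([
  [1,0.04,-0.053,0.299,0],
  [1,0.04,-0.053,0.299,0],
  [1,0.04,-0.053,0.299,0],
  [1,0.04,-0.053,0.299,0],
  [1,0.04,-0.053,0.299,0],
  [1,0.04,-0.053,0.299,0],
  [1,0.04,-0.053,0.299,0],
  [1,0.04,-0.053,0.299,0],
  [1,0.09,-0.053,0.299,0],
  [1,0.138,-0.053,0.299,0],
  [1,0.138,-0.053,0.299,0],
  [1,0.138,-0.053,0.299,0],
])

```text
time_s: 11.32
tool_pos: [0.5505, -0.0474, 0.0322]
tool_rot: [-97.3, 89.9, -7.4]
force: [0.4, 0.2, 0.1]
grip_width: 0.0869
```

```bash
python3 - <<'E'
from h import *
go(551,-48,32,90)
p,d=snap('wrist','w3.png');P=pts('wrist',d)
for r in regions_of('wrist','large_knob_mid')[:2]:
        q=P[r['pixels']&(P[...,2]>.02)&(d>0)]; print(round(r['p'],2),np.round(r['pixel']),(np.percentile(q,[2,50,98],axis=0)*1000).round(0).tolist() if len(q) else '')
E
```

```text
t 11.325 pos [550.5 -47.4  32.2] jaw 89.9 w 86.9 F [0.4 0.2 0.1] q7 98 -> shift [ 0. -1. -1.] turn -0.1
0.87 [306. 286.] [[529.0, -70.0, 29.0], [539.0, -52.0, 42.0], [571.0, -34.0, 44.0]]
```

View pics/w3.png

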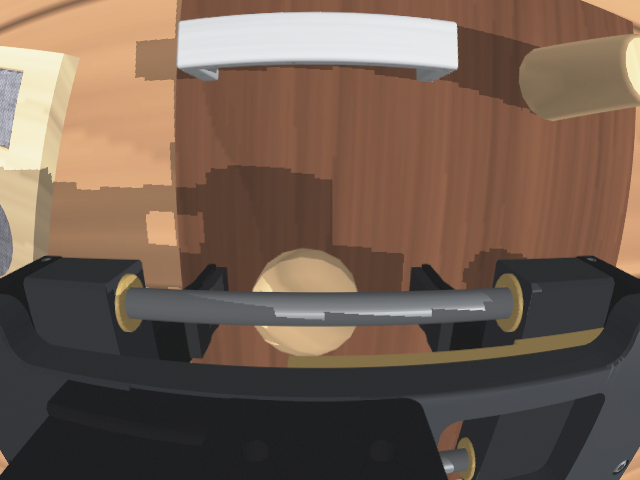

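The knob's head lies between the open fingers, about 3 mm off centre at (305,302). I'll close on it.

Emit:
step_arm([
  [1,0,0,-0.003,0],
  [-1,0,0,-0.003,0],
  [-1,0,0,-0.003,0],
  [-1,0,0,-0.003,0],
  [-1,0,0,-0.003,0],
  [-1,0,0,-0.003,0],
  [-1,0,0,-0.003,0],
  [-1,0,0,-0.003,0],
  [-1,-0.04,0,-0.003,0],
  [-1,-0.1,0,-0.003,0],
  [-1,-0.1,0,-0.003,0],
])

```text
time_s: 12.8
tool_pos: [0.553, -0.0494, 0.1357]
tool_rot: [-86.4, 89.4, 3.6]
force: [-0.0, -0.2, -0.9]
grip_width: 0.0451
```

```bash
python3 - <<'E'
from h import *
go(524,-259,130,90)
E
```

```text
t 12.8 pos [553.  -49.4 135.7] jaw 90.0 w 45.1 F [-0.  -0.2 -0.9] q7 96 -> shift [   5.   29. -210.] turn -0.0
```

Emit:
step_arm([
  [-1,0,0.028,-0.207,0],
  [-1,0,0.028,-0.207,0],
  [-1,0,0.028,-0.207,0],
  [-1,0,0.028,-0.207,0],
  [-1,0,0.028,-0.207,0],
  [-1,0.03,0.028,-0.207,0],
  [-1,0.075,0.028,-0.207,0],
  [-1,0.085,0.028,-0.207,0],
  [-1,0.09,0.028,-0.207,0],
  [-1,0.09,0.028,-0.207,0],
])

```text
time_s: 14.05
tool_pos: [0.5223, -0.256, 0.0416]
tool_rot: [-99.7, 89.9, -9.7]
force: [-0.1, 0.1, -0.1]
grip_width: 0.0447
```

```bash
python3 - <<'E'
from h import *
go(524,-256,38,90);
for i in range(3): p,d=snap('wrist'); go(524,-256,38,90)
E
```

```text
t 14.05 pos [ 522.3 -256.    41.6] jaw 90.0 w 44.7 F [-0.1  0.1 -0.1] q7 122 -> shift [ 4. -2.  0.] turn 0.0
t 14.1 pos [ 522.4 -256.3   41.9] jaw 90.0 w 44.9 F [ 0.3 -0.3 -0.9] q7 122 -> shift [ 4. -2.  0.] turn 0.0
t 14.15 pos [ 522.4 -256.5   42. ] jaw 90.0 w 44.8 F [ 0.   0.3 -0.9] q7 122 -> shift [ 4. -2.  0.] turn -0.0
t 14.2 pos [ 522.3 -256.5   42. ] jaw 90.0 w 44.9 F [-0.4 -0.6 -0.8] q7 122 -> shift [ 4. -2.  1.] turn -0.0
```

Emit:
step_arm([
  [-1,0.002,0,0,0],
  [-1,0.003,0,0,0],
  [-1,0.004,0,0,0],
  [-1,0.004,0,0,0],
  [0.4,0.004,0,0,0],
  [0.4,0.004,0,0,0],
  [0.4,0.004,0,0,0],
  [0.4,-0.03,0,0,0],
  [0.4,-0.09,0,0,0],
  [0.4,-0.13,0,0,0],
  [0.4,-0.13,0,0,0],
])

```text
time_s: 15.58
tool_pos: [0.5235, -0.2574, 0.1747]
tool_rot: [-106.1, 89.6, -16.2]
force: [-0.2, -0.4, -0.6]
grip_width: 0.0606
```

```bash
python3 - <<'E'
from h import *
p,d=snap('top','t2.png')
cv2.imwrite('pics/t2c.png',cv2.resize(p[220:370,120:540][...,::-1],None,fx=1.9,fy=1.9,interpolation=2))
go(445,-46,130,0.5)
E
```

```text
t 15.625 pos [ 522.2 -256.6  172.2] jaw 90.0 w 60.9 F [0.1 0.  0.3] q7 119 -> shift [ 42.  77. 211.] turn 89.5
```

View pics/t2c.png

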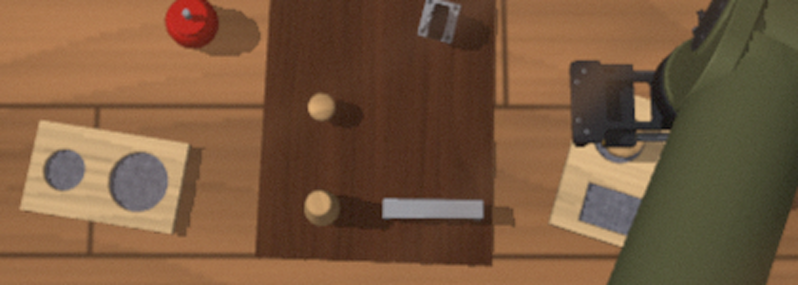

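Emit:
step_arm([
  [0.4,0.03,0.078,0.211,90],
  [0.4,0.03,0.078,0.211,90],
  [0.4,0.03,0.078,0.211,90],
  [0.4,0.03,0.078,0.211,90],
  [0.4,0.03,0.078,0.211,90],
  [0.4,0.03,0.078,0.211,90],
  [0.4,0.03,0.078,0.211,90],
  [0.4,0.03,0.078,0.211,90],
  [0.4,0.03,0.078,0.211,90],
  [0.4,0.03,0.078,0.211,90],
])

```text
time_s: 16.88
tool_pos: [0.4423, -0.0451, 0.1392]
tool_rot: [-178.1, 89.9, -178.0]
force: [0.2, 0.4, 0.6]
grip_width: 0.0609
```

```bash
python3 - <<'E'
from h import *
p,d=snap('wrist','w4.png');P=pts('wrist',d)
for r in regions_of('wrist','bar_handle_mid')[:1]:
        q=P[r['pixels']&(abs(P[...,2]-.038)<.006)&(d>0)]; print(r['p'],cv2.minAreaRect((q[:,:2]*1000).astype(np.float32)))
p,d=snap('top','t3.png')
cv2.imwrite('pics/t3c.png',cv2.resize(p[220:370,120:540][...,::-1],None,fx=1.9,fy=1.9,interpolation=2))
go(444,-46,35,0)
E
```

```text
0.73 ((444.3574523925781, -37.853477478027344), (88.57563781738281, 19.622920989990234), 89.75273132324219)
t 17.025 pos [442.8 -45.2 139.9] jaw 0.1 w 60.9 F [ 0.3 -1.1 -0.2] q7 2 -> shift [105.  -1.   1.] turn 0.1
```

View pics/t3c.png

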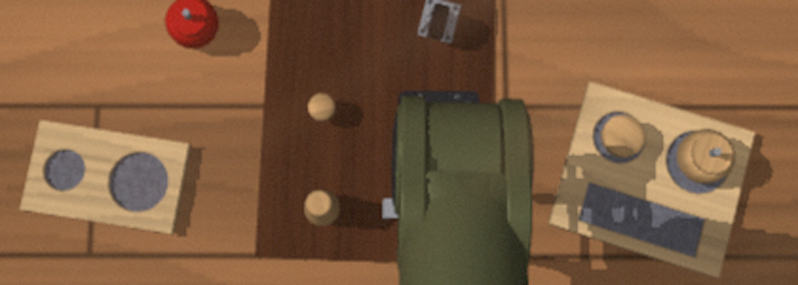

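Both round parts sit in their recesses on board_three, at (622,135) and (705,157). Next I'll go down on the handle.

Emit:
step_arm([
  [0.4,0.05,-0.002,0.001,0],
  [0.4,0.1,-0.002,0.001,0],
  [0.4,0.105,-0.002,0.001,0],
  [0.4,0.105,-0.002,0.001,0],
  [-1,0.105,-0.002,0.001,0],
  [-1,0.105,-0.002,0.001,0],
  [-1,0.105,-0.002,0.001,0],
  [-1,0.105,-0.002,0.001,0],
  [-1,0.105,-0.002,0.001,0],
  [-1,0.105,-0.002,0.001,0],
], newtons=35)

```text
time_s: 18.27
tool_pos: [0.4444, -0.0472, 0.0356]
tool_rot: [59.2, 90.0, 59.2]
force: [-0.6, 0.4, 2.5]
grip_width: 0.0195
```

```bash
python3 - <<'E'
from h import *
go(433,-277,41,-17.7)
E
```

```text
t 18.275 pos [444.4 -47.2  35.6] jaw -0.0 w 19.5 F [-0.6  0.4  2.5] q7 5 -> shift [  -5. -230.  -11.] turn 17.7
```

Emit:
step_arm([
  [-1,-0.05,0,0,0],
  [-1,-0.09,0,0,0],
  [-1,-0.095,-0.23,-0.011,17.7],
  [-1,-0.095,-0.23,-0.011,17.7],
  [-1,-0.095,-0.23,-0.011,17.7],
  [-1,-0.095,-0.23,-0.011,17.7],
  [-1,-0.095,-0.23,-0.011,17.7],
  [-1,-0.095,-0.23,-0.011,17.7],
  [-1,-0.095,-0.23,-0.011,17.7],
  [-1,-0.095,-0.23,-0.011,17.7],
])

```text
time_s: 19.52
tool_pos: [0.4336, -0.2759, 0.1305]
tool_rot: [98.6, 90.0, 81.0]
force: [0.1, 0.4, -0.8]
grip_width: 0.0197
```

```bash
python3 - <<'E'
from h import *
p,d=snap('wrist','w5.png')
go(433,-277,41,-17.7)
E
```

```text
t 19.575 pos [ 433.6 -276.2  130.5] jaw -17.6 w 19.6 F [ 0.5 -0.5 -1.3] q7 16 -> shift [90. -1. -0.] turn 0.1
```

View pics/w5.png

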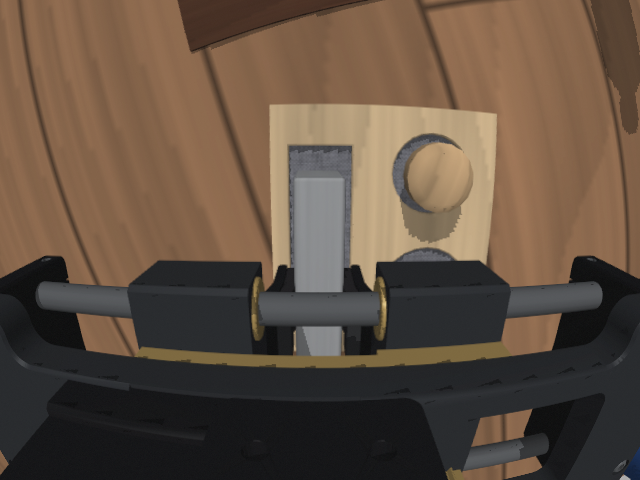

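The handle is straight and level over the slot at (320,250). Lowering it.

Emit:
step_arm([
  [-1,0.05,-0.001,0,0],
  [-1,0.08,-0.001,0,0],
  [-1,0.087,-0.001,0,0],
  [-1,0.089,-0.001,0,0],
  [-1,0.09,-0.001,0,0],
  [-1,0.09,-0.001,0,0],
])

```text
time_s: 20.32
tool_pos: [0.434, -0.2786, 0.0417]
tool_rot: [0.4, 89.9, -17.3]
force: [0.7, 0.7, -0.5]
grip_width: 0.0193
```

Emit:
step_arm([
  [-1,0.001,0,0,0],
  [-1,0.001,0,0,0],
  [0,0.001,0,0,0],
  [0,0.001,0,0,0],
  [0,0.001,0,0,0],
  [0,-0.03,0,0,0],
  [0.4,-0.08,0,0,0],
  [0.4,-0.13,0,0,0],
  [0.4,-0.13,0,0,0],
  [0.4,-0.13,0,0,0],
], newtons=25)

```text
time_s: 21.58
tool_pos: [0.4327, -0.2778, 0.17]
tool_rot: [140.2, 90.0, 122.5]
force: [-0.5, -0.6, -1.0]
grip_width: 0.0604
```

```bash
python3 - <<'E'
from h import *
p,d=snap('wrist','w6.png')
go(446,75,130,0)
E
```

```text
t 21.625 pos [ 432.2 -277.6  169.3] jaw -17.7 w 60.4 F [ 0.4  0.4 -1. ] q7 15 -> shift [ 40. 340. -94.] turn -17.7
```

Emit:
step_arm([
  [0.6,0.03,0.34,-0.094,-17.7],
  [0.6,0.03,0.34,-0.094,-17.7],
  [0.6,0.03,0.34,-0.094,-17.7],
  [0.6,0.03,0.34,-0.094,-17.7],
  [0.6,0.03,0.34,-0.094,-17.7],
  [0.6,0.03,0.34,-0.094,-17.7],
  [0.6,0.03,0.34,-0.094,-17.7],
  [0.6,0.03,0.34,-0.094,-17.7],
  [0.6,0.03,0.34,-0.094,-17.7],
  [0.6,0.03,0.34,-0.094,-17.7],
])

```text
time_s: 22.88
tool_pos: [0.4469, 0.0732, 0.1405]
tool_rot: [178.1, 90.0, 178.0]
force: [0.0, -0.2, -0.1]
grip_width: 0.0696
```

```bash
python3 - <<'E'
from h import *
p,d=snap('wrist','w7.png');P=pts('wrist',d)
for t in('tapered_foot_mid','small_knob_mid'):
  for r in regions_of('wrist',t)[:1]:
        q=P[r['pixels']&(P[...,2]>.01)&(d>0)]; print(t,r['p'],r['pixel'],(np.percentile(q,[2,50,98],axis=0)*1000).round(0).tolist())
go(446,75,38,0)
E
```

```text
tapered_foot_mid 0.91 [318.6, 238.9] [[431.0, 63.0, 13.0], [447.0, 82.0, 72.0], [462.0, 92.0, 75.0]]
small_knob_mid 0.8 [459.5, 235.3] [[541.0, 62.0, 25.0], [552.0, 77.0, 38.0], [567.0, 89.0, 40.0]]
t 23.025 pos [447.   73.9 140.6] jaw -0.1 w 69.4 F [-0.2 -0.4 -0.8] q7 -13 -> shift [103.   1.  -1.] turn -0.1
```

View pics/w7.png

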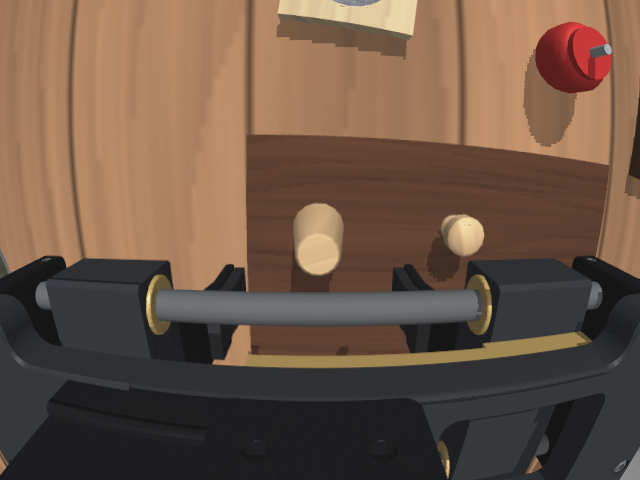

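The tapered foot is centred between the fingers at (320,240), and the small knob is well clear at (460,235).

Emit:
step_arm([
  [0.6,0.05,0.003,0,0],
  [0.6,0.1,0.003,0,0],
  [0.6,0.101,0.003,0,0],
  [0.6,0.101,0.003,0,0],
  [-1,0.101,0.003,0,0],
  [-1,0.101,0.003,0,0],
  [-1,0.101,0.003,0,0],
  [-1,0.101,0.003,0,0],
  [-1,0.101,0.003,0,0],
  [-1,0.101,0.003,0,0],
  [-1,0.101,0.003,0,0],
], newtons=25)

```text
time_s: 24.4
tool_pos: [0.447, 0.0774, 0.0398]
tool_rot: [45.9, 90.0, 45.8]
force: [-1.6, -0.3, 3.6]
grip_width: 0.0352
```

```bash
python3 - <<'E'
from h import *
go(474,278,46,0)
E
```

```text
t 24.4 pos [447.   77.4  39.8] jaw -0.0 w 35.2 F [-1.6 -0.3  3.6] q7 -12 -> shift [ -6. 201.  27.] turn -0.0
```

Emit:
step_arm([
  [-1,-0.05,0,0,0],
  [-1,-0.09,0,0,0],
  [-1,-0.09,0.201,0.027,0],
  [-1,-0.09,0.201,0.027,0],
  [-1,-0.09,0.201,0.027,0],
  [-1,-0.09,0.201,0.027,0],
  [-1,-0.09,0.201,0.027,0],
  [-1,-0.09,0.201,0.027,0],
  [-1,-0.09,0.201,0.027,0],
])

```text
time_s: 25.52
tool_pos: [0.4743, 0.2763, 0.1296]
tool_rot: [-81.8, 90.0, -82.0]
force: [0.0, -0.1, -0.5]
grip_width: 0.0347
```

```bash
python3 - <<'E'
from h import *
p,d=snap('wrist','w8.png')
p,d=snap('side','s8.png'); cv2.imwrite('pics/s8.png',p[...,::-1])
go(474,278,46,0)
E
```

```text
t 25.625 pos [474.3 277.  129.8] jaw -0.1 w 35.1 F [0.3 0.4 0.1] q7 -33 -> shift [84.  1. -0.] turn -0.1
```

View pics/w8.png

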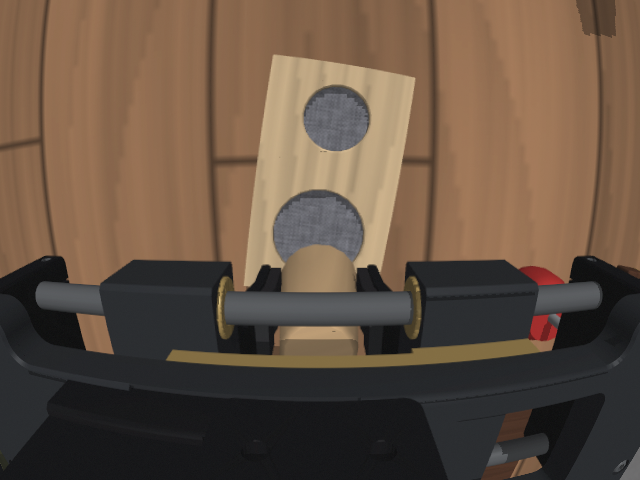

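The foot is upright and lined up with the larger recess at (320,230).

Emit:
step_arm([
  [-1,0.05,0.001,0,0],
  [-1,0.075,0.001,0,0],
  [-1,0.081,0.001,0,0],
  [-1,0.083,0.001,0,0],
  [-1,0.085,0.001,0,0],
  [-1,0.085,0.001,0,0],
])

```text
time_s: 26.38
tool_pos: [0.475, 0.2799, 0.0459]
tool_rot: [31.9, 89.8, 31.9]
force: [0.5, -0.5, 0.9]
grip_width: 0.0347
```

Emit:
step_arm([
  [-1,0,0,0,0],
  [0.4,0,0,0,0],
  [0.4,0,0,0,0],
  [0.4,0,0,0,0],
  [0.4,0,0,0,0],
  [0.4,-0.05,0,0,0],
  [0.4,-0.1,0,0,0],
  [0.4,-0.12,0,0,0],
  [0.4,-0.12,0,0,0],
])

```text
time_s: 27.5
tool_pos: [0.475, 0.28, 0.1664]
tool_rot: [34.0, 89.8, 34.0]
force: [-0.1, -0.6, -0.8]
grip_width: 0.0606
```

```bash
python3 - <<'E'
from h import *
go(554,76,130,0)
E
```

```text
t 27.5 pos [475.  280.  166.4] jaw -0.0 w 60.6 F [-0.1 -0.6 -0.8] q7 -33 -> shift [  36. -204.   79.] turn -0.0
```

Emit:
step_arm([
  [0.4,0.03,-0.203,0.079,0],
  [0.4,0.03,-0.203,0.079,0],
  [0.4,0.03,-0.203,0.079,0],
  [0.4,0.03,-0.203,0.079,0],
  [0.4,0.03,-0.203,0.079,0],
  [0.4,0.03,-0.203,0.079,0],
  [0.4,0.08,-0.203,0.079,0],
  [0.4,0.08,-0.203,0.079,0],
])

```text
time_s: 28.5
tool_pos: [0.5489, 0.0777, 0.081]
tool_rot: [-172.2, 89.5, -172.0]
force: [-0.1, 0.3, 0.1]
grip_width: 0.0609
```

```bash
python3 - <<'E'
from h import *
p,d=snap('wrist','w9.png');P=pts('wrist',d)
for r in regions_of('wrist','small_knob_mid')[:1]:
        q=P[r['pixels']&(P[...,2]>.02)&(d>0)]; print(r['p'],r['pixel'],(np.percentile(q,[2,50,98],axis=0)*1000).round(0).tolist())
go(554,76,31,0)
E
```

```text
0.55 [330.8, 268.3] [[544.0, 66.0, 28.0], [557.0, 78.0, 40.0], [571.0, 89.0, 42.0]]
t 28.6 pos [552.6  77.7  84.9] jaw 0.1 w 60.6 F [-0.5  0.5  1.3] q7 -8 -> shift [54. -2.  1.] turn 0.1
```

View pics/w9.png

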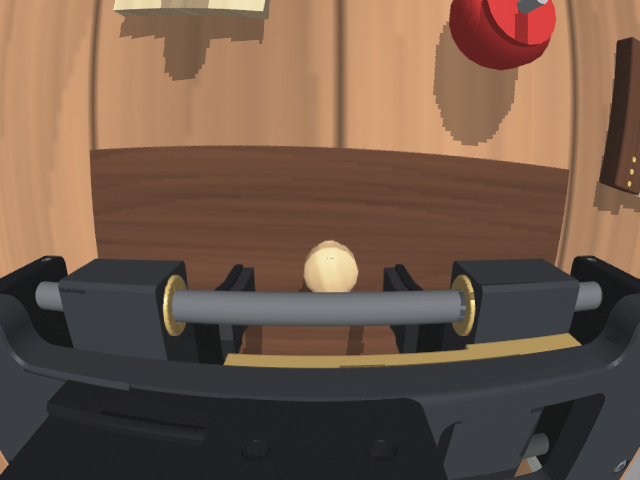

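The small knob is between the fingers at (331,268), about 2 mm towards +x.

Emit:
step_arm([
  [0.4,0.03,0,0.002,0],
  [0.4,0.054,0,0.002,0],
  [0.4,0.054,0,0.002,0],
  [0.4,0.054,0,0.002,0],
])

```text
time_s: 29.1
tool_pos: [0.5563, 0.0769, 0.0326]
tool_rot: [15.6, 89.8, 15.6]
force: [-0.1, 1.6, 1.0]
grip_width: 0.061
```

```bash
python3 - <<'E'
from h import *
go(556,77,31,0)
E
```

```text
t 29.1 pos [556.3  76.9  32.6] jaw 0.0 w 61.0 F [-0.1  1.6  1. ] q7 -7 -> shift [ 2.  0. -0.] turn 0.0
```

Emit:
step_arm([
  [0.4,0.002,0,0,0],
  [-1,0.002,0,0,0],
  [-1,0.002,0,0,0],
  [-1,0.002,0,0,0],
  [-1,0.002,0,0,0],
  [-1,0.002,0,0,0],
  [-1,0.002,0,0,0],
  [-1,-0.05,0,0,0],
  [-1,-0.1,0,0,0],
  [-1,-0.1,0,0,0],
  [-1,-0.1,0,0,0],
], newtons=20)

```text
time_s: 30.48
tool_pos: [0.5545, 0.0763, 0.1301]
tool_rot: [177.0, 90.0, 177.0]
force: [-0.5, -0.3, -0.9]
grip_width: 0.0291
```

```bash
python3 - <<'E'
from h import *
go(487,361,130,0)
E
```

```text
t 30.475 pos [554.5  76.3 130.1] jaw -0.0 w 29.1 F [-0.5 -0.3 -0.9] q7 -8 -> shift [  0. 285. -68.] turn -0.0
```

Emit:
step_arm([
  [-1,0,0.285,-0.068,0],
  [-1,0,0.285,-0.068,0],
  [-1,0,0.285,-0.068,0],
  [-1,0,0.285,-0.068,0],
  [-1,0,0.285,-0.068,0],
  [-1,0,0.285,-0.068,0],
  [-1,0,0.285,-0.068,0],
  [-1,0,0.285,-0.068,0],
  [-1,0.06,0.285,-0.068,0],
  [-1,0.06,0.285,-0.068,0],
  [-1,0.06,0.285,-0.068,0],
])

```text
time_s: 31.85
tool_pos: [0.488, 0.361, 0.0719]
tool_rot: [30.7, 89.9, 30.6]
force: [-0.1, 0.7, 0.1]
grip_width: 0.029
```

```bash
python3 - <<'E'
from h import *
p,d=snap('wrist','w10.png')
go(487,361,37,0)
E
```

```text
t 31.9 pos [488.4 361.7  72.7] jaw -0.1 w 29.1 F [-0.1 -0.7  0. ] q7 -39 -> shift [36. -1. -2.] turn -0.1
```

View pics/w10.png

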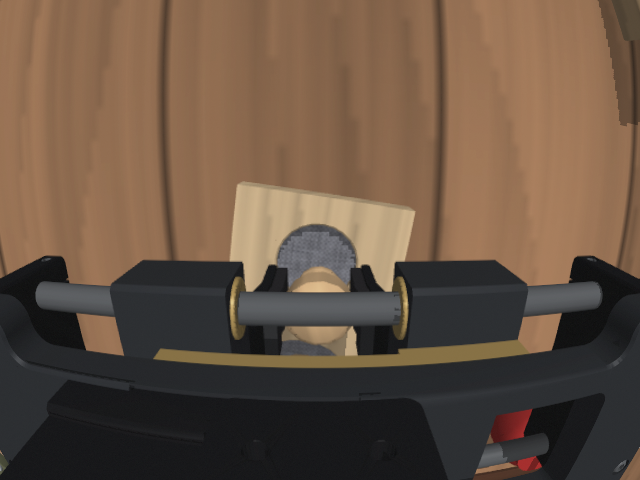

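The small knob is above the smaller recess at (318,260).

Emit:
step_arm([
  [-1,0.025,-0.001,-0.001,0],
  [-1,0.031,-0.001,-0.001,0],
  [-1,0.033,-0.001,-0.001,0],
  [-1,0.033,-0.001,-0.001,0],
])

```text
time_s: 32.4
tool_pos: [0.4866, 0.3608, 0.0387]
tool_rot: [39.4, 89.9, 39.4]
force: [0.1, 0.9, -0.2]
grip_width: 0.0293
```

Emit:
step_arm([
  [-1,0.001,0,0,0],
  [-1,0.002,0,0,0],
  [0.2,0.002,0,0,0],
  [0.2,0.002,0,0,0],
  [0.2,0.002,0,0,0],
  [0.2,-0.04,0,0,0],
  [0.2,-0.1,0,0,0],
  [0.2,-0.1,0.12,-0.15,0],
  [0.2,-0.1,0.12,-0.15,0],
  [0.2,-0.1,0.12,-0.15,0],
  [0.2,-0.1,0.12,-0.15,0],
  [0.2,-0.1,0.12,-0.15,0],
])

```text
time_s: 33.9
tool_pos: [0.3359, 0.4804, 0.1376]
tool_rot: [-30.6, 90.0, -30.5]
force: [0.5, -1.3, 0.1]
grip_width: 0.0519
```

```bash
python3 - <<'E'
from h import *
p,d=snap('top'); P=pts('top',d)
cv2.imwrite('pics/t4.png',cv2.resize(p[100:370,120:540][...,::-1],None,fx=1.9,fy=1.9,interpolation=2))
go(487,361,37,0)
p2,d2=snap('side','s4.png');P2=pts('side',d2)
for t in ['bun_foot_mid','large_knob_mid','bar_handle_mid','tapered_foot_mid','small_knob_mid']:
  for c,Q,dd in(('top',P,d),('side',P2,d2)):
    for r in regions_of(c,t)[:3]:
        q=Q[r['pixels']&(dd>0)]; print(t,c,round(r['p'],2),(np.percentile(q,[50],axis=0)*1000).round(0).tolist(),'ztop',(np.percentile(q[:,2],[80,97])*1000).round(1))
E
```

```text
t 33.95 pos [337.2 479.5 137.5] jaw -0.1 w 52.2 F [ 0.1 -0.8  0.1] q7 -59 -> shift [ 101. -118.  150.] turn -0.1
bun_foot_mid top 0.94 [[817.0, -9.0, 52.0]] ztop [55.6 66.1]
bun_foot_mid top 0.82 [[496.0, -339.0, 60.0]] ztop [65.2 71.9]
bun_foot_mid top 0.81 [[645.0, 219.0, 51.0]] ztop [56.  61.3]
bun_foot_mid side 0.79 [[820.0, 3.0, 45.0]] ztop [53.9 62. ]
bun_foot_mid side 0.65 [[649.0, 230.0, 48.0]] ztop [54.4 60.7]
bun_foot_mid side 0.6 [[502.0, -327.0, 51.0]] ztop [62.8 69.9]
large_knob_mid top 0.94 [[519.0, -254.0, 47.0]] ztop [49.6 52.4]
large_knob_mid side 0.72 [[523.0, -246.0, 44.0]] ztop [47.3 49.1]
bar_handle_mid top 0.66 [[433.0, -275.0, 45.0]] ztop [47.  49.4]
bar_handle_mid side 0.84 [[438.0, -264.0, 43.0]] ztop [44.8 46.1]
bar_handle_mid side 0.15 [[524.0, -247.0, 43.0]] ztop [47.1 49. ]
tapered_foot_mid top 0.61 [[469.0, 270.0, 66.0]] ztop [79.2 83.2]
tapered_foot_mid side 0.89 [[478.0, 286.0, 63.0]] ztop [78.  79.7]
small_knob_mid top 0.57 [[483.0, 356.0, 43.0]] ztop [45.5 48.7]
small_knob_mid side 0.98 [[486.0, 360.0, 42.0]] ztop [43.9 45.5]
```

View pics/t4.png

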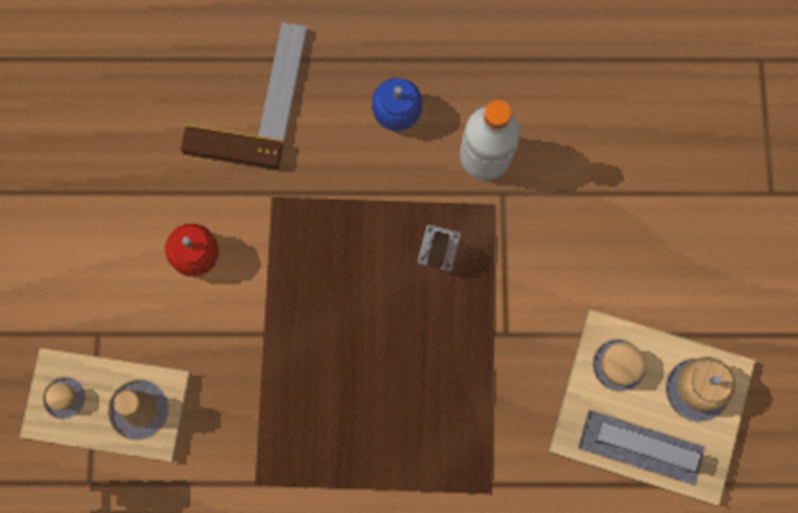

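View pics/s4.png

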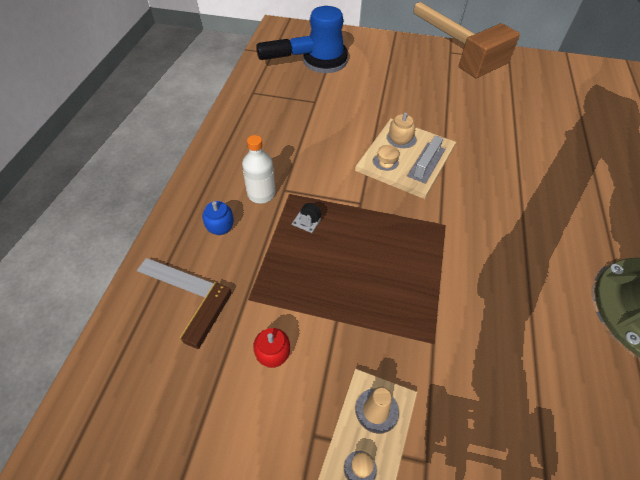

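The two pictures show all five parts upright in their recesses. The castor, try square, glue bottle and both look-alikes are where they were, and the arm is clear.

```bash
python3 -c "
from h import *
print(env.sign_off())"
```

```text
the job is handed in; nothing more can be done
None
```

Both kits are made up and the job is handed in, at about 34 s on the robot's clock against the 106 s limit. I placed the parts in the order given: bun foot, large knob and bar handle on board_three, then tapered foot and small knob on board_two.

**Last checks:** top and side pictures after the last placement show all five parts upright in their recesses. The side camera put their tops within about 1 mm of the expected heights for standing on the recess floor, as far as I could read them:

| Part | Measured top (mm) | Expected top (mm) |
|---|---|---|
| Large knob | 49 | 49 |
| Bar handle | 46 | 45 |
| Tapered foot | 80 | 79 |
| Small knob | 45.5 | 45 |

The bun foot's bolt blurred its height reading, at 63–70 mm where 64 mm is the wood top, so I judged it seated from the pictures. The top camera read the others up to about 4 mm high. I put this down to its edge pixels and calibration.

The castor, try square, glue bottle and both look-alikes look unmoved in the same pictures. The force readings I printed stayed under 4 N. No check failed.

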